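# Make up a foot-care kit and a hand-wash kit from the bath caddy

## Robot

A 6-joint arm with a two-finger parallel gripper is mounted at the origin on the work surface. World frame = base frame: x ahead of the robot, y to its left, z up, the work surface at z = 0. Lengths are in m, angles in degrees, forces in N, time in s.
With the tool pointing down it reaches from about 0.375 to 0.9 m from the base axis. Payload 3.1 kg.
Tool frame: the origin (TCP) lies midway between the tips of the shut fingers; the grasp point (between the pads) lies 19 mm behind it (bot.hold_point_z is the distance from the TCP to the grasp point, in m); z points along the fingers, y is the line along which they close (so a half turn about z gives the same grasp; the last joint's range is limited). The gripper opens to 87 mm and grips with 3 to 60 N. Pads are 19 mm wide; open, the fingers measure 117 mm over their backs; the gripper's body (75 mm by 190 mm) begins 51 mm behind the grasp point.
Start: joints at [-75.831, 30.224, 82.088, -0, 67.689, -10.227], TCP at [0.258, -0.569, 0.223] pointing down, gripper open.
Joint ranges: [-176.69, 176.69], [-43.24, 126.21], [12.49, 139.97], [-82, 262], [0, 151.66], [-163.58, 163.58]. Speed limits (degrees/s): [159.86, 159.86, 180, 180, 180, 180].

## Interface

Orientations are given as a 3x3 rotation matrix whose columns are the frame's x, y, z axes.
In Python, from rig import read_state, optics, order, bot gives the robot as it stands.
- The arm moves only by the tool drive_tool, never from a script. Its argument "steps" is a list of rows, each a list of 7 numbers: the finger opening in mm, from 0 to 87, then the shift along the tool's x, y, z normalised to -1 to 1, where 1 is 0.12 m, then the turn, a rotation vector about the tool's x, y, z normalised to -1 to 1, where 1 is 1.5 rad. In form: [[jaw, tx, ty, tz, ax, ay, az], ...]. A call has 1 to 8 rows; each row is the pose to reach, as a shift and turn from the pose commanded when the call began, along the tool's axes at that moment; what a row does not reach only later rows make up. A row lasts 1/10 s, in which the tool goes at most 50 mm and 8.59 degrees, less where a joint would pass 70% of its speed; a pose out of reach is approached as far as the arm can. A call with a number of a shift or a turn outside -1 to 1 is refused whole. A call with a gripper value outside its range is refused whole. The fingers move at their own pace and stop on an object; the grip force is fixed at half the most. Time passes only in rows, so rows that repeat a pose let the fingers close. It gives the time, the measured TCP pose, the force, the opening and the grip force at its end, in the units of the state.
- read_state(): the state, without advancing time (a new reading comes with each control period).
- optics.capture(name): name is "scene" or "top"; returns a dict with "color" (420x560x3 uint8, blue, green, red), "range_z" (420x560 float32, m along the optical axis (not along the pixel's ray), 0 where there is no reading), "fx", "fy", "cx", "cy" (pixels), "D" ([k1, k2, p1, p2, k3] as OpenCV has them; the pictures are not rectified), "rvec" (rotation vector, rad) and "tvec" (3), from world to camera coordinates, as OpenCV has them. Camera axes: x right, y down, z forward; pixel columns grow to the right and rows downward; lengths in m; the calibration is good to about 2 mm. A picture is of the moment at which its call begins.
- order.hand_in(): hands the job in; it is judged then, once.
The state is a dict: "time_s": time; "joint_positions": joint angles; "qvel": joint speeds; "tau": joint torques, N m; "position": TCP position; "tcp_rot": TCP orientation; "force": force on the tool from outside, world axes, zero at the start; "moment": the same for the moment, N m; "opening": opening from 0.0 (shut) to 1.0 (fully open); "grasp_force": force on a finger pad.
Only numpy, scipy, OpenCV 4.12 (cv2) and the standard library are available. Lean on these libraries where they do the work, as an engineer would, in place of code of your own. Each camera call takes 0.05 s, during which the arm holds its last target. There are 200 camera calls.

## Task

Make up two bath kits from the stock on the blue caddy: the pumice stone and the white loofah handle go into the oblong wooden tray, the pink soap bar and the squat glass jar go into the round dish. Everything lies flat on the floor of its tray, the jar upright and set down gently, not dropped. Leave the spare tall jar, the shampoo bottle and the mug standing where they are.

Things in the scene. Friction and masses are not known exactly. Their poses are not given: they have to be found in the camera images.
- pumice: grey pumice stone lying flat on the caddy's lower tread, oblong with half-round ends, 78 (own x) x 48 (own y) x 34 mm (z); origin at the centre of its underside
- soap: pink rectangular soap bar lying flat on the caddy's lower tread, 74 (own x) x 50 (own y) x 26 mm (z), rounded edges; origin at the centre of its underside
- loofah_handle: white hard plastic loofah handle lying flat on the caddy's upper tread, 118 mm long along its own x (58 mm to the thin end at -x, 60 mm to the round socket end at +x), straight grip 24 mm wide (own y), end discs 24 mm and 34 mm in diameter, 22 mm high; origin under the middle of the grip
- squat_jar: squat round dark green glass jar with a steel twist cap, upright on the caddy's upper tread, 50 mm in diameter, 58 mm high, cap 48 mm wide and the top 15 mm; origin at the centre of its underside
- oblong_tray: oblong wooden tray fixed on the ledge, outside 150 (own x) x 190 (own y) mm, walls 5 mm, its floor 5 mm and its rim 14 mm above the ledge; origin at the centre of its underside
- round_dish: round white ceramic dish fixed on the ledge, 192 mm outside and 182 mm inside diameter, its floor 5 mm and its rim 14 mm above the ledge; origin at the centre of its underside
- caddy: blue stepped corner caddy fixed on the ledge, 300 mm wide (own y); going back along its own +x: lower tread 30 mm high (x -120 to 0 mm), upper tread 75 mm high (x 0 to 120), narrow back step 100 mm high (x 120 to 180, 200 wide); origin on the ledge, 120 mm behind its front edge in the middle of its width
- tall_jar: bystander: tall dark green glass jar with a steel twist cap standing on the ledge, 60 mm in diameter, 120 mm high; origin at the centre of its underside
- shampoo: bystander: white bottle standing on the ledge, 60 mm in diameter, 190 mm high; origin at the centre of its underside
- mug: bystander: white mug standing on the ledge, 76 mm in diameter, 90 mm high, handle at its own +y; origin at the centre of its underside

How it is judged (in metres and radians):
At the end, for the whole second after the job is handed in: Pumice and loofah handle inside the oblong tray, soap and squat jar inside the round dish, each flat on the tray floor (underside within 6 mm of the floor, tilt under 0.15 rad, the jar upright), released and at rest; tall jar, bottle and mug within 20 mm of where they stood (z of pumice in the frame of oblong_tray between 0.001 and 0.011 m and angle between each of pumice, loofah_handle, soap, squat_jar's own z axis and vertical below 0.15 rad and linear speed of each of pumice, loofah_handle, soap, squat_jar below 0.02 m/s and angular speed of each of pumice, loofah_handle, soap, squat_jar below 0.2 rad/s and x of pumice in the frame of oblong_tray between -0.072 and 0.072 m and y of pumice in the frame of oblong_tray between -0.092 and 0.092 m and z of loofah_handle in the frame of oblong_tray between 0.001 and 0.011 m and x of loofah_handle in the frame of oblong_tray between -0.072 and 0.072 m and y of loofah_handle in the frame of oblong_tray between -0.092 and 0.092 m and z of soap in the frame of round_dish between 0.001 and 0.011 m and horizontal distance between each of soap, squat_jar and round_dish below 0.08 m and z of squat_jar in the frame of round_dish between 0.001 and 0.011 m and distance of each of tall_jar, shampoo, mug from where it was at the start of the episode below 0.02 m); the robot touches nothing.
It fails at once if the tall jar is pushed more than 30 mm or tipped more than 0.3 rad (distance of tall_jar from where it was at the start of the episode above 0.03 m or angle between tall_jar's own z axis and vertical above 0.3 rad).
It fails at once if the bottle is pushed more than 30 mm or tipped more than 0.3 rad (distance of shampoo from where it was at the start of the episode above 0.03 m or angle between shampoo's own z axis and vertical above 0.3 rad).
It fails at once if the mug is pushed more than 30 mm or tipped more than 0.3 rad (distance of mug from where it was at the start of the episode above 0.03 m or angle between mug's own z axis and vertical above 0.3 rad).
It fails at once if the squat glass jar is dropped (falls free of the fingers faster than 0.6 m/s, about 18 mm) (linear speed of squat_jar above 0.6 m/s and contact force between the fingers and squat_jar below 0.05 N).
It also fails if it takes over 115 s, if anything falls off the work surface, if the arm or the gripper's body presses on something with over 40 N, if the wrist force passes 120 N, or if a joint passes its speed limit or range.

## Working session

There is one attempt and no reset: what is moved stays moved. The work goes in short steps, Python scripts to look and compute and a tool call to move; the robot and the scene stay as the last step left them, time stands still between calls to the robot, and variables do not carry over. Pictures are saved under pics/ and viewed, at most 14 in all, crops included, and the job is handed in when it is done.

Besides the shell and the picture viewer there is one more tool, called after ">>>" by a JSON object that holds its "name" and its "arguments", one argument or row to a line. drive_tool: Moves the arm, as the interface text tells. Scaled input: -1 to 1 covers 0.12 m each way for a shift and 1.5 rad each way for a turn. Its arguments: {"type":"object","properties":{"steps":{"type":"array"}},"required":["steps"]}

```bash
ls; mkdir -p pics; cat > h.py <<'E'
import numpy as np, cv2
from rig import read_state, optics, order, bot
def cap(n,save=None):
    c=optics.capture(n)
    if save: cv2.imwrite('pics/'+save+'.png',c['color'])
    return c
def cloud(c):
    K=np.array([[c['fx'],0,c['cx']],[0,c['fy'],c['cy']],[0,0,1]]);D=np.array(c['D'],float)
    h,w=c['range_z'].shape
    u,v=np.meshgrid(np.arange(w),np.arange(h))
    p=cv2.undistortPoints(np.stack([u,v],-1).reshape(-1,1,2).astype(np.float64),K,D).reshape(h,w,2)
    z=c['range_z'].astype(float)
    P=np.dstack([p[...,0]*z,p[...,1]*z,z])
    R=cv2.Rodrigues(np.array(c['rvec'],float))[0]
    W=(P-np.array(c['tvec'],float).reshape(3))@R
    W[z<=0]=np.nan
    return W
E
python3 - <<'E'
from h import *
for n in('scene','top'):
    c=cap(n,n+'0'); W=cloud(c); np.save(n+'0.npy',W)
    R=cv2.Rodrigues(np.array(c['rvec'],float))[0]; print(n,-R.T@np.array(c['tvec'],float).ravel(),np.nanmin(W.reshape(-1,3),0),np.nanmax(W.reshape(-1,3),0))
s=read_state();print(s)
E
```

```text
pics
scene [ 1.67722049 -0.29631107  0.8166668 ] [-1.5694619  -1.07802333 -0.77054662] [0.95552571 1.51039082 0.63156741]
top [0.48575546 0.04037164 1.00459318] [ 0.02007144 -1.3787204  -0.76689334] [1.71399337 1.45123744 0.63209566]
{'time_s': 0.1, 'joint_positions': array([-7.58309296e+01,  3.02728719e+01,  8.21471170e+01, -7.11767535e-04,
        6.76904503e+01, -1.02266429e+01]), 'qvel': array([ 0.04976848, -0.13721763, -0.03940627,  0.01477648,  0.02657371,
       -0.0444503 ]), 'tau': array([ 5.46556348e-04, -4.40983522e+01, -1.77151394e+01,  6.35893294e-02,
        5.33896149e-02, -4.06652691e-05]), 'position': array([ 0.25801715, -0.56854677,  0.22168843]), 'tcp_rot': array([[ 9.10712694e-01,  4.13040139e-01, -4.82970649e-04],
       [ 4.13040289e-01, -9.10710842e-01,  1.86607252e-03],
       [ 3.30916246e-04, -1.89894227e-03, -9.99998142e-01]]), 'force': array([-0.43713583,  0.33891539, -0.40688064]), 'moment': array([ 0.00157355,  0.03029846, -0.00051717]), 'grasp_force': 0.0, 'opening': 0.9974257765643697}
```

View pics/top0.png

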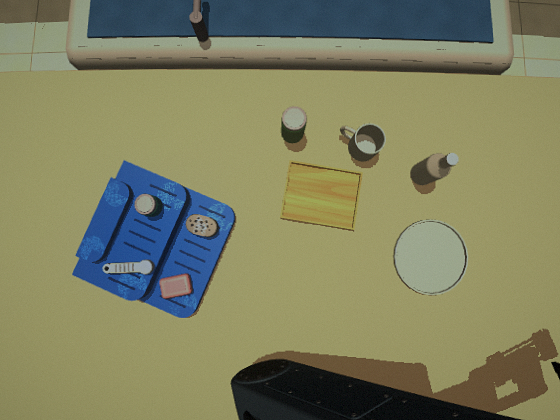

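View pics/scene0.png

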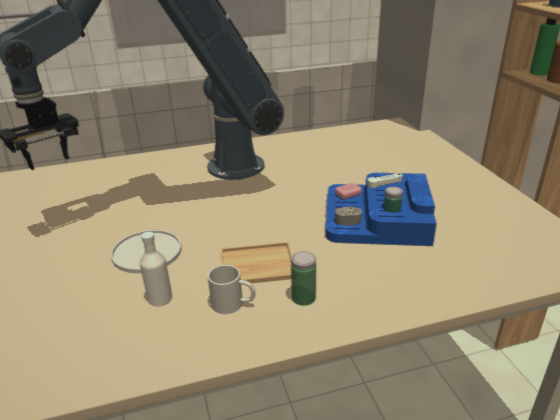

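The top view shows the caddy at left, with the pumice at (202,225), soap (176,286), loofah (127,268) and squat jar (148,205). The tray is at (321,196) and the dish at (430,257). The bystanders are the tall jar (293,124), mug (365,140) and shampoo (432,168). Next I'll measure them.

```bash
python3 - <<'E'
from h import *
W=np.load('top0.npy'); I=cv2.imread('pics/top0.png')
def box(n,r,z0,z1):
    m=np.zeros(W.shape[:2],bool); m[r[1]:r[3],r[0]:r[2]]=1
    m&=(W[...,2]>z0)&(W[...,2]<z1)
    k,l,st,_=cv2.connectedComponentsWithStats(m.astype(np.uint8))
    m=l==1+np.argmax(st[1:,4])
    P=W[m]; (cx,cy),(a,b),t=cv2.minAreaRect((P[:,:2]*1000).astype(np.float32))
    print(n,len(P),'c %.1f %.1f size %.1f %.1f ang %.1f z %.1f mean'%(cx,cy,a,b,t,np.median(P[:,2])*1000),P[:,:2].mean(0).round(4))
    return P
box('pumice',(178,205,225,245),.05,.07)
box('soap',(152,265,200,303),.045,.062)
box('loofah',(95,250,160,282),.085,.103)
box('jar',(125,185,170,225),.12,.14)
box('trayout',(270,150,372,240),.009,.02)
box('dishout',(380,210,480,300),.009,.02)
box('lower',(140,170,245,325),.024,.036)
box('upper',(70,160,190,310),.07,.08)
box('back',(60,165,140,280),.095,.106)
box('tall',(270,95,320,160),.11,.13)
box('mug',(335,110,390,170),.08,.1)
box('shampoo',(405,140,465,200),.15,.2)
print('table z',[np.median(W[y:y+20,x:x+20,2]).round(4) for x,y in((250,280),(300,90),(480,140))])
E
```

```text
pumice 558 c 527.5 223.8 size 77.1 48.1 ang 76.4 z 64.0 mean [0.5272 0.2234]
soap 611 c 382.3 285.2 size 50.7 73.4 ang 13.3 z 55.6 mean [0.3821 0.2842]
loofah 552 c 428.0 388.1 size 30.3 119.4 ang 0.8 z 97.0 mean [0.427  0.3835]
jar 366 c 570.0 339.0 size 45.2 44.4 ang 0.5 z 133.6 mean [0.5702 0.338 ]
trayout 564 c 610.4 -69.3 size 190.8 151.1 ang 80.9 z 13.7 mean [ 0.6117 -0.0716]
dishout 500 c 454.0 -349.0 size 191.9 188.6 ang 57.9 z 13.0 mean [ 0.4508 -0.3524]
lower 4771 c 456.9 259.7 size 143.1 304.0 ang 69.3 z 30.2 mean [0.4529 0.2518]
upper 6281 c 510.0 390.7 size 183.0 302.7 ang 67.6 z 75.3 mean [0.5044 0.3745]
back 2147 c 533.0 445.6 size 63.9 202.2 ang 68.2 z 100.4 mean [0.533  0.4455]
tall 481 c 774.1 6.0 size 55.9 54.9 ang 79.0 z 120.4 mean [0.7739 0.0059]
mug 227 c 736.8 -178.0 size 73.1 75.5 ang 17.4 z 88.5 mean [ 0.737  -0.1776]
shampoo 203 c 667.3 -330.3 size 25.8 26.9 ang 87.4 z 187.9 mean [ 0.6654 -0.3276]
table z [np.float64(nan), np.float64(nan), np.float64(-0.0004)]
```

```bash
cat > plan.py <<'E'
# usage: plan([(x,y,z mm, psi deg, jaw, mm_per_row),...]); psi = world angle of tool y. Keeps commanded pose in cmd.npy
import numpy as np, os, math
def frame(psi):
    p=math.radians(psi); y=np.array([math.cos(p),math.sin(p),0]); z=np.array([0,0,-1.]); return np.column_stack([np.cross(y,z),y,z])
def plan(wps,start=None):
    c=np.array(start if start else np.load('cmd.npy'),float)
    for *t,psi,jaw,rate in wps:
        while True:
            R=frame(c[3]); d=R.T@(np.array(t)-c[:3])/120; dz=-math.radians(psi-c[3])/1.5
            k=max(1,math.ceil(max(np.abs(d).max(),abs(dz)/.6,np.linalg.norm(d)*120/(8*rate)-.02)))
            s=np.round(d/k,3); a=round(dz/k,3)
            n=min(8,max(2,math.ceil(np.linalg.norm(s)*120/rate),math.ceil(abs(a)*85.9/7.5)))
            print(f'jaw {jaw} n={n} full {s.tolist()} az {a} | frac {[round(i/n,2) for i in range(1,n+1)]}')
            c[:3]+=R@s*120; c[3]-=math.degrees(a*1.5)
            if k==1: break
        print('   ->',c.round(2))
    np.save('cmd.npy',c)
E
python3 -c "
from plan import plan
plan([(527,224,220,-13.6,70,40),(527,224,60,-13.6,70,30),(527,224,36,-13.6,70,12)],start=[258,-569,223,-65.6])"
```

```text
jaw 70 n=4 full [0.795, -0.849, 0.004] az -0.101 | frac [0.25, 0.5, 0.75, 1.0]
jaw 70 n=4 full [0.914, -0.719, 0.004] az -0.101 | frac [0.25, 0.5, 0.75, 1.0]
jaw 70 n=3 full [0.81, -0.458, 0.003] az -0.081 | frac [0.33, 0.67, 1.0]
jaw 70 n=3 full [0.859, -0.357, 0.004] az -0.081 | frac [0.33, 0.67, 1.0]
jaw 70 n=3 full [0.896, -0.25, 0.003] az -0.08 | frac [0.33, 0.67, 1.0]
jaw 70 n=3 full [0.92, -0.14, 0.004] az -0.081 | frac [0.33, 0.67, 1.0]
jaw 70 n=3 full [0.93, -0.028, 0.003] az -0.08 | frac [0.33, 0.67, 1.0]
   -> [527.01 223.97 220.   -13.6 ]
jaw 70 n=3 full [0.0, -0.0, 0.667] az -0.0 | frac [0.33, 0.67, 1.0]
jaw 70 n=3 full [0.0, -0.0, 0.666] az -0.0 | frac [0.33, 0.67, 1.0]
   -> [527.01 223.97  60.04 -13.6 ]
jaw 70 n=2 full [0.0, -0.0, 0.2] az -0.0 | frac [0.5, 1.0]
   -> [527.01 223.97  36.04 -13.6 ]
```

>>> {"name": "drive_tool", "arguments": {
  "steps": [
    [70,0.4,-0.425,0.004,0,0,-0.05],
    [70,0.795,-0.849,0.004,0,0,-0.101],
    [70,0.795,-0.849,0.004,0,0,-0.101],
    [70,0.795,-0.849,0.004,0,0,-0.101],
    [70,0.795,-0.849,0.004,0,0,-0.101]
  ]
}}

```text
time_s: 0.6
position: [0.3033, -0.4364, 0.2221]
tcp_rot: [[0.837, 0.547, -0.0], [0.547, -0.837, -0.0], [-0.0, 0.0, -1.0]]
force: [-0.1, -0.9, 0.9]
opening: 0.808
grasp_force: 0.0
```

>>> {"name": "drive_tool", "arguments": {
  "steps": [
    [70,0.914,-0.719,0.004,0,0,-0.101],
    [70,0.914,-0.719,0.004,0,0,-0.101],
    [70,0.914,-0.719,0.004,0,0,-0.101],
    [70,0.914,-0.719,0.004,0,0,-0.101]
  ]
}}

```text
time_s: 1.0
position: [0.3478, -0.3012, 0.2212]
tcp_rot: [[0.744, 0.668, -0.001], [0.668, -0.744, 0.003], [0.001, -0.003, -1.0]]
force: [0.1, -0.6, -0.5]
opening: 0.807
grasp_force: 0.0
```

>>> {"name": "drive_tool", "arguments": {
  "steps": [
    [70,0.81,-0.458,0.003,0,0,-0.081],
    [70,0.81,-0.458,0.003,0,0,-0.081],
    [70,0.81,-0.458,0.003,0,0,-0.081],
    [70,0.81,-0.458,0.003,0,0,-0.081]
  ]
}}

```text
time_s: 1.4
position: [0.3845, -0.1995, 0.2214]
tcp_rot: [[0.658, 0.753, 0.001], [0.753, -0.658, -0.001], [-0.001, 0.001, -1.0]]
force: [0.9, -0.7, 0.9]
opening: 0.805
grasp_force: 0.0
```

>>> {"name": "drive_tool", "arguments": {
  "steps": [
    [70,0.859,-0.357,0.004,0,0,-0.081],
    [70,0.859,-0.357,0.004,0,0,-0.081],
    [70,0.859,-0.357,0.004,0,0,-0.081],
    [70,0.859,-0.357,0.004,0,0,-0.081]
  ]
}}

```text
time_s: 1.8
position: [0.4207, -0.0943, 0.2209]
tcp_rot: [[0.562, 0.827, 0.001], [0.827, -0.562, -0.001], [-0.001, 0.002, -1.0]]
force: [0.4, -0.5, -0.4]
opening: 0.807
grasp_force: 0.0
```

>>> {"name": "drive_tool", "arguments": {
  "steps": [
    [70,0.896,-0.25,0.003,0,0,-0.08],
    [70,0.896,-0.25,0.003,0,0,-0.08],
    [70,0.896,-0.25,0.003,0,0,-0.08],
    [70,0.896,-0.25,0.003,0,0,-0.08]
  ]
}}

```text
time_s: 2.2
position: [0.4566, 0.0113, 0.2204]
tcp_rot: [[0.46, 0.888, 0.001], [0.888, -0.46, -0.001], [-0.001, 0.001, -1.0]]
force: [0.7, -0.6, 0.3]
opening: 0.805
grasp_force: 0.0
```

>>> {"name": "drive_tool", "arguments": {
  "steps": [
    [70,0.92,-0.14,0.004,0,0,-0.081],
    [70,0.92,-0.14,0.004,0,0,-0.081],
    [70,0.92,-0.14,0.004,0,0,-0.081],
    [70,0.92,-0.14,0.004,0,0,-0.081]
  ]
}}

```text
time_s: 2.6
position: [0.4923, 0.1169, 0.2197]
tcp_rot: [[0.349, 0.937, 0.0], [0.937, -0.349, -0.001], [-0.001, 0.001, -1.0]]
force: [-0.7, -0.7, 0.1]
opening: 0.806
grasp_force: 0.0
```

>>> {"name": "drive_tool", "arguments": {
  "steps": [
    [70,0.93,-0.028,0.003,0,0,-0.08],
    [70,0.93,-0.028,0.003,0,0,-0.08],
    [70,0.93,-0.028,0.003,0,0,-0.08],
    [70,0.93,-0.028,0.003,0,0,-0.08],
    [70,0.93,-0.028,0.003,0,0,-0.08],
    [70,0.93,-0.028,0.003,0,0,-0.08]
  ]
}}

```text
time_s: 3.2
position: [0.5266, 0.2213, 0.2194]
tcp_rot: [[0.238, 0.971, -0.001], [0.971, -0.238, -0.001], [-0.001, -0.001, -1.0]]
force: [-0.6, -0.2, 0.0]
opening: 0.806
grasp_force: 0.0
```

>>> {"name": "drive_tool", "arguments": {
  "steps": [
    [70,0,0,0.3,0,0,0],
    [70,0,0,0.667,0,0,0],
    [70,0,0,0.667,0,0,0]
  ]
}}

```text
time_s: 3.5
position: [0.5224, 0.221, 0.1348]
tcp_rot: [[0.237, 0.971, -0.013], [0.971, -0.237, -0.003], [-0.006, -0.012, -1.0]]
force: [-0.3, -0.6, -1.1]
opening: 0.799
grasp_force: 0.0
```

>>> {"name": "drive_tool", "arguments": {
  "steps": [
    [70,0,0,0.25,0,0,0],
    [70,0,0,0.45,0,0,0],
    [70,0,0,0.6,0,0,0],
    [70,0,0,0.666,0,0,0],
    [70,0,0,0.75,0,0,0],
    [70,0,0,0.866,0,0,0],
    [70,0,0,0.866,0,0,0],
    [70,0,0,0.866,0,0,0]
  ]
}}

```text
time_s: 4.3
position: [0.5272, 0.2238, 0.0357]
tcp_rot: [[0.235, 0.972, -0.0], [0.972, -0.235, -0.0], [-0.0, -0.0, -1.0]]
force: [-0.3, 0.4, 0.1]
opening: 0.807
grasp_force: 0.0
```

>>> {"name": "drive_tool", "arguments": {
  "steps": [
    [20,0,0,0,0,0,0],
    [20,0,0,0,0,0,0],
    [20,0,0,0,0,0,0],
    [20,0,0,0,0,0,0],
    [20,0,0,0,0,0,0],
    [20,0,0,0,0,0,0],
    [20,0,0,0,0,0,0],
    [20,0,0,0,0,0,0]
  ]
}}

```text
time_s: 5.1
position: [0.5274, 0.2239, 0.0359]
tcp_rot: [[0.235, 0.972, 0.001], [0.972, -0.235, 0.0], [0.0, 0.0, -1.0]]
force: [-1.2, 0.2, 5.0]
opening: 0.548
grasp_force: 30.0
```

```bash
python3 -c "
from plan import plan
plan([(527,224,220,-13.6,20,25),(616,-32,200,-99.1,20,30),(616,-32,60,-99.1,20,25),(616,-32,13,-99.1,20,10)])"
```

```text
jaw 20 n=4 full [0.0, -0.0, -0.767] az -0.0 | frac [0.25, 0.5, 0.75, 1.0]
jaw 20 n=4 full [0.0, -0.0, -0.766] az -0.0 | frac [0.25, 0.5, 0.75, 1.0]
   -> [527.01 223.97 220.   -13.6 ]
jaw 20 n=6 full [-0.949, 0.611, 0.083] az 0.497 | frac [0.17, 0.33, 0.5, 0.67, 0.83, 1.0]
jaw 20 n=3 full [-0.142, 0.547, 0.042] az 0.249 | frac [0.33, 0.67, 1.0]
jaw 20 n=3 full [0.068, 0.56, 0.042] az 0.249 | frac [0.33, 0.67, 1.0]
   -> [615.98 -31.96 199.96 -99.12]
jaw 20 n=3 full [0.0, 0.0, 0.583] az -0.0 | frac [0.33, 0.67, 1.0]
jaw 20 n=3 full [0.0, 0.0, 0.583] az -0.0 | frac [0.33, 0.67, 1.0]
   -> [615.98 -31.96  60.04 -99.12]
jaw 20 n=5 full [0.0, 0.0, 0.392] az -0.0 | frac [0.2, 0.4, 0.6, 0.8, 1.0]
   -> [615.98 -31.96  13.   -99.12]
```

>>> {"name": "drive_tool", "arguments": {
  "steps": [
    [20,0,0,-0.1,0,0,0],
    [20,0,0,-0.3,0,0,0],
    [20,0,0,-0.55,0,0,0],
    [20,0,0,-0.767,0,0,0],
    [20,0,0,-0.767,0,0,0]
  ]
}}

```text
time_s: 5.6
position: [0.5298, 0.2244, 0.1315]
tcp_rot: [[0.235, 0.972, 0.008], [0.972, -0.235, 0.002], [0.003, 0.007, -1.0]]
force: [0.1, -0.7, -1.7]
opening: 0.554
grasp_force: 30.0
```

>>> {"name": "drive_tool", "arguments": {
  "steps": [
    [20,0,0,-0.25,0,0,0],
    [20,0,0,-0.5,0,0,0],
    [20,0,0,-0.766,0,0,0],
    [20,0,0,-0.766,0,0,0]
  ]
}}

```text
time_s: 6.0
position: [0.5297, 0.2244, 0.2232]
tcp_rot: [[0.235, 0.972, 0.008], [0.972, -0.235, 0.002], [0.004, 0.007, -1.0]]
force: [1.0, 0.3, 0.4]
opening: 0.551
grasp_force: 30.0
```

>>> {"name": "drive_tool", "arguments": {
  "steps": [
    [20,-0.1,0.06,0.01,0,0,0.05],
    [20,-0.25,0.16,0.02,0,0,0.13],
    [20,-0.45,0.29,0.04,0,0,0.23],
    [20,-0.65,0.42,0.05,0,0,0.33],
    [20,-0.82,0.53,0.07,0,0,0.42],
    [20,-0.949,0.611,0.083,0,0,0.497],
    [20,-0.949,0.611,0.083,0,0,0.497],
    [20,-0.949,0.611,0.083,0,0,0.497]
  ]
}}

```text
time_s: 6.8
position: [0.5706, 0.0959, 0.2082]
tcp_rot: [[0.832, 0.555, -0.003], [0.555, -0.832, 0.001], [-0.002, -0.002, -1.0]]
force: [-0.3, 0.4, -1.1]
opening: 0.552
grasp_force: 30.0
```

>>> {"name": "drive_tool", "arguments": {
  "steps": [
    [20,-0.05,0.18,0.014,0,0,0.083],
    [20,-0.1,0.36,0.028,0,0,0.166],
    [20,-0.142,0.547,0.042,0,0,0.249],
    [20,-0.142,0.547,0.042,0,0,0.249],
    [20,-0.142,0.547,0.042,0,0,0.249]
  ]
}}

```text
time_s: 7.3
position: [0.5931, 0.0328, 0.204]
tcp_rot: [[0.977, 0.215, -0.002], [0.215, -0.977, 0.001], [-0.001, -0.001, -1.0]]
force: [0.0, 1.1, -1.4]
opening: 0.55
grasp_force: 30.0
```

>>> {"name": "drive_tool", "arguments": {
  "steps": [
    [20,0.023,0.19,0.014,0,0,0.083],
    [20,0.045,0.37,0.028,0,0,0.166],
    [20,0.068,0.56,0.042,0,0,0.249],
    [20,0.068,0.56,0.042,0,0,0.249],
    [20,0.068,0.56,0.042,0,0,0.249],
    [20,0.068,0.56,0.042,0,0,0.249]
  ]
}}

```text
time_s: 7.9
position: [0.6154, -0.0304, 0.1994]
tcp_rot: [[0.988, -0.155, -0.001], [-0.155, -0.988, 0.001], [-0.001, -0.001, -1.0]]
force: [-0.2, 0.6, -0.7]
opening: 0.551
grasp_force: 30.0
```

>>> {"name": "drive_tool", "arguments": {
  "steps": [
    [20,0,0,0.15,0,0,0],
    [20,0,0,0.35,0,0,0],
    [20,0,0,0.583,0,0,0],
    [20,0,0,0.583,0,0,0]
  ]
}}

```text
time_s: 8.3
position: [0.6126, -0.03, 0.1261]
tcp_rot: [[0.988, -0.156, -0.009], [-0.156, -0.988, 0.002], [-0.009, -0.001, -1.0]]
force: [0.4, 0.1, -1.2]
opening: 0.548
grasp_force: 30.0
```

>>> {"name": "drive_tool", "arguments": {
  "steps": [
    [20,0,0,0.2,0,0,0],
    [20,0,0,0.4,0,0,0],
    [20,0,0,0.583,0,0,0],
    [20,0,0,0.583,0,0,0]
  ]
}}

```text
time_s: 8.7
position: [0.6143, -0.0309, 0.0581]
tcp_rot: [[0.988, -0.157, -0.005], [-0.157, -0.988, 0.001], [-0.005, -0.001, -1.0]]
force: [-0.1, 0.3, -0.8]
opening: 0.548
grasp_force: 30.0
```

>>> {"name": "drive_tool", "arguments": {
  "steps": [
    [20,0,0,0.08,0,0,0],
    [20,0,0,0.16,0,0,0],
    [20,0,0,0.24,0,0,0],
    [20,0,0,0.31,0,0,0],
    [20,0,0,0.35,0,0,0],
    [20,0,0,0.38,0,0,0],
    [20,0,0,0.392,0,0,0],
    [20,0,0,0.392,0,0,0]
  ]
}}

```text
time_s: 9.5
position: [0.6162, -0.0322, 0.0124]
tcp_rot: [[0.987, -0.159, -0.0], [-0.159, -0.987, 0.0], [-0.0, -0.0, -1.0]]
force: [-0.0, -1.0, -0.8]
opening: 0.551
grasp_force: 30.0
```

>>> {"name": "drive_tool", "arguments": {
  "steps": [
    [20,0,0,0.01,0,0,0],
    [62,0,0,0.01,0,0,0],
    [62,0,0,0.01,0,0,0],
    [62,0,0,0.01,0,0,0],
    [62,0,0,0.01,0,0,0],
    [62,0,0,0,0,0,0]
  ]
}}

```text
time_s: 10.1
position: [0.6161, -0.0321, 0.0126]
tcp_rot: [[0.987, -0.158, -0.0], [-0.158, -0.987, 0.0], [-0.0, -0.0, -1.0]]
force: [0.6, -0.5, -0.1]
opening: 0.713
grasp_force: 0.0
```

```bash
python3 -c "
from plan import plan
plan([(616,-32,200,-99.1,62,40),(382,285,180,13.3,70,40),(382,285,33,13.3,70,20)])"
```

```text
jaw 62 n=3 full [0.0, 0.0, -0.779] az -0.0 | frac [0.33, 0.67, 1.0]
jaw 62 n=3 full [0.0, 0.0, -0.779] az -0.0 | frac [0.33, 0.67, 1.0]
   -> [615.98 -31.96 199.96 -99.12]
jaw 70 n=5 full [-0.781, -0.766, 0.055] az -0.436 | frac [0.2, 0.4, 0.6, 0.8, 1.0]
jaw 70 n=4 full [-0.103, -0.722, 0.037] az -0.291 | frac [0.25, 0.5, 0.75, 1.0]
jaw 70 n=4 full [0.213, -0.698, 0.037] az -0.291 | frac [0.25, 0.5, 0.75, 1.0]
jaw 70 n=4 full [0.488, -0.543, 0.037] az -0.29 | frac [0.25, 0.5, 0.75, 1.0]
   -> [382.01 285.02 180.04  13.3 ]
jaw 70 n=4 full [-0.0, -0.0, 0.613] az -0.0 | frac [0.25, 0.5, 0.75, 1.0]
jaw 70 n=4 full [-0.0, -0.0, 0.612] az -0.0 | frac [0.25, 0.5, 0.75, 1.0]
   -> [382.01 285.02  33.04  13.3 ]
```

>>> {"name": "drive_tool", "arguments": {
  "steps": [
    [62,0,0,-0.2,0,0,0],
    [62,0,0,-0.5,0,0,0],
    [62,0,0,-0.779,0,0,0],
    [62,0,0,-0.779,0,0,0]
  ]
}}

```text
time_s: 10.5
position: [0.6199, -0.0329, 0.1111]
tcp_rot: [[0.987, -0.158, 0.01], [-0.158, -0.987, -0.002], [0.011, 0.001, -1.0]]
force: [0.6, 1.2, -0.1]
opening: 0.713
grasp_force: 0.0
```

>>> {"name": "drive_tool", "arguments": {
  "steps": [
    [62,0,0,-0.4,0,0,0],
    [62,0,0,-0.779,0,0,0],
    [62,0,0,-0.779,0,0,0],
    [62,0,0,-0.779,0,0,0]
  ]
}}

```text
time_s: 10.9
position: [0.6165, -0.0322, 0.2003]
tcp_rot: [[0.987, -0.158, 0.002], [-0.158, -0.987, -0.0], [0.002, 0.0, -1.0]]
force: [0.1, 0.5, -0.3]
opening: 0.713
grasp_force: 0.0
```

>>> {"name": "drive_tool", "arguments": {
  "steps": [
    [70,-0.16,-0.15,0.011,0,0,-0.09],
    [70,-0.31,-0.31,0.022,0,0,-0.17],
    [70,-0.47,-0.46,0.033,0,0,-0.26],
    [70,-0.63,-0.61,0.044,0,0,-0.35],
    [70,-0.781,-0.766,0.055,0,0,-0.436],
    [70,-0.781,-0.766,0.055,0,0,-0.436],
    [70,-0.781,-0.766,0.055,0,0,-0.436]
  ]
}}

```text
time_s: 11.6
position: [0.5372, 0.0737, 0.1914]
tcp_rot: [[0.88, 0.475, -0.003], [0.475, -0.88, -0.0], [-0.003, -0.001, -1.0]]
force: [0.7, -0.6, -0.5]
opening: 0.803
grasp_force: 0.0
```

>>> {"name": "drive_tool", "arguments": {
  "steps": [
    [70,-0.03,-0.18,0.01,0,0,-0.07],
    [70,-0.05,-0.36,0.02,0,0,-0.145],
    [70,-0.08,-0.54,0.03,0,0,-0.22],
    [70,-0.103,-0.722,0.037,0,0,-0.291],
    [70,-0.103,-0.722,0.037,0,0,-0.291],
    [70,-0.103,-0.722,0.037,0,0,-0.291]
  ]
}}

```text
time_s: 12.2
position: [0.4871, 0.1432, 0.1881]
tcp_rot: [[0.599, 0.801, 0.0], [0.801, -0.599, -0.001], [-0.0, 0.001, -1.0]]
force: [1.4, 0.3, 0.1]
opening: 0.81
grasp_force: 0.0
```

>>> {"name": "drive_tool", "arguments": {
  "steps": [
    [70,0.05,-0.17,0.01,0,0,-0.07],
    [70,0.1,-0.35,0.02,0,0,-0.145],
    [70,0.16,-0.52,0.03,0,0,-0.22],
    [70,0.213,-0.698,0.037,0,0,-0.291],
    [70,0.213,-0.698,0.037,0,0,-0.291],
    [70,0.213,-0.698,0.037,0,0,-0.291]
  ]
}}

```text
time_s: 12.8
position: [0.4357, 0.2137, 0.184]
tcp_rot: [[0.204, 0.979, 0.001], [0.979, -0.204, -0.0], [-0.0, 0.001, -1.0]]
force: [0.7, 0.7, -0.3]
opening: 0.804
grasp_force: 0.0
```

>>> {"name": "drive_tool", "arguments": {
  "steps": [
    [70,0.12,-0.14,0.01,0,0,-0.07],
    [70,0.24,-0.27,0.02,0,0,-0.145],
    [70,0.36,-0.41,0.03,0,0,-0.22],
    [70,0.488,-0.543,0.037,0,0,-0.29],
    [70,0.488,-0.543,0.037,0,0,-0.29],
    [70,0.488,-0.543,0.037,0,0,-0.29],
    [70,0.488,-0.543,0.037,0,0,-0.29]
  ]
}}

```text
time_s: 13.5
position: [0.3837, 0.284, 0.1797]
tcp_rot: [[-0.227, 0.974, 0.001], [0.974, 0.227, -0.0], [-0.0, 0.001, -1.0]]
force: [0.1, 0.8, -1.4]
opening: 0.803
grasp_force: 0.0
```

>>> {"name": "drive_tool", "arguments": {
  "steps": [
    [70,0,0,0.2,0,0,0],
    [70,0,0,0.4,0,0,0],
    [70,0,0,0.613,0,0,0],
    [70,0,0,0.613,0,0,0],
    [70,0,0,0.613,0,0,0]
  ]
}}

```text
time_s: 14.0
position: [0.3829, 0.2843, 0.106]
tcp_rot: [[-0.228, 0.974, -0.0], [0.974, 0.228, -0.0], [-0.0, -0.001, -1.0]]
force: [0.4, 0.4, 0.3]
opening: 0.803
grasp_force: 0.0
```

>>> {"name": "drive_tool", "arguments": {
  "steps": [
    [70,0,0,0.15,0,0,0],
    [70,0,0,0.3,0,0,0],
    [70,0,0,0.4,0,0,0],
    [70,0,0,0.5,0,0,0],
    [70,0,0,0.56,0,0,0],
    [70,0,0,0.587,0,0,0],
    [70,0,0,0.587,0,0,0],
    [70,0,0,0.587,0,0,0]
  ]
}}

```text
time_s: 14.8
position: [0.3826, 0.285, 0.036]
tcp_rot: [[-0.23, 0.973, 0.001], [0.973, 0.23, 0.0], [0.0, 0.001, -1.0]]
force: [0.2, -0.4, 0.3]
opening: 0.803
grasp_force: 0.0
```

>>> {"name": "drive_tool", "arguments": {
  "steps": [
    [20,0,0,0,0,0,0],
    [20,0,0,0,0,0,0],
    [20,0,0,0,0,0,0],
    [20,0,0,0,0,0,0],
    [20,0,0,0,0,0,0],
    [20,0,0,0,0,0,0],
    [20,0,0,0,0,0,0]
  ]
}}

```text
time_s: 15.5
position: [0.3819, 0.2848, 0.0358]
tcp_rot: [[-0.23, 0.973, -0.001], [0.973, 0.23, -0.0], [-0.0, -0.001, -1.0]]
force: [-0.9, 0.4, 4.1]
opening: 0.573
grasp_force: 30.0
```

```bash
python3 -c "
from plan import plan
import numpy as np
c=np.load('cmd.npy');c[2]=180.04-(.613+.587)*120;print(c)
plan([(382,285,180,13.3,20,25),(490,-150,180,0,20,35),(454,-389,180,0,20,35),(454,-389,60,0,20,25),(454,-389,12.5,0,20,10)],start=list(c))"
```

```text
[382.00840669 285.01547604  36.04        13.29628839]
jaw 20 n=3 full [-0.0, -0.0, -0.6] az -0.0 | frac [0.33, 0.67, 1.0]
jaw 20 n=3 full [-0.0, -0.0, -0.6] az -0.0 | frac [0.33, 0.67, 1.0]
   -> [382.01 285.02 180.04  13.3 ]
jaw 20 n=4 full [-0.934, 0.011, 0.0] az 0.039 | frac [0.25, 0.5, 0.75, 1.0]
jaw 20 n=4 full [-0.931, 0.065, 0.0] az 0.039 | frac [0.25, 0.5, 0.75, 1.0]
jaw 20 n=4 full [-0.926, 0.119, 0.0] az 0.038 | frac [0.25, 0.5, 0.75, 1.0]
jaw 20 n=4 full [-0.918, 0.172, 0.0] az 0.039 | frac [0.25, 0.5, 0.75, 1.0]
   -> [ 4.8999e+02 -1.4997e+02  1.8004e+02 -2.0000e-02]
jaw 20 n=4 full [-0.996, -0.15, 0.0] az -0.0 | frac [0.25, 0.5, 0.75, 1.0]
jaw 20 n=4 full [-0.996, -0.149, 0.0] az -0.0 | frac [0.25, 0.5, 0.75, 1.0]
   -> [ 4.5400e+02 -3.8900e+02  1.8004e+02 -2.0000e-02]
jaw 20 n=3 full [-0.0, -0.0, 0.5] az -0.0 | frac [0.33, 0.67, 1.0]
jaw 20 n=3 full [-0.0, -0.0, 0.5] az -0.0 | frac [0.33, 0.67, 1.0]
   -> [ 4.540e+02 -3.890e+02  6.004e+01 -2.000e-02]
jaw 20 n=5 full [-0.0, -0.0, 0.396] az -0.0 | frac [0.2, 0.4, 0.6, 0.8, 1.0]
   -> [ 4.540e+02 -3.890e+02  1.252e+01 -2.000e-02]
```

>>> {"name": "drive_tool", "arguments": {
  "steps": [
    [20,0,0,-0.1,0,0,0],
    [20,0,0,-0.3,0,0,0],
    [20,0,0,-0.6,0,0,0],
    [20,0,0,-0.6,0,0,0]
  ]
}}

```text
time_s: 15.9
position: [0.3852, 0.2862, 0.1114]
tcp_rot: [[-0.23, 0.973, 0.009], [0.973, 0.23, 0.004], [0.002, 0.009, -1.0]]
force: [0.6, 0.2, -1.3]
opening: 0.572
grasp_force: 30.0
```

>>> {"name": "drive_tool", "arguments": {
  "steps": [
    [20,0,0,-0.2,0,0,0],
    [20,0,0,-0.4,0,0,0],
    [20,0,0,-0.6,0,0,0],
    [20,0,0,-0.6,0,0,0]
  ]
}}

```text
time_s: 16.3
position: [0.3842, 0.2858, 0.1819]
tcp_rot: [[-0.23, 0.973, 0.006], [0.973, 0.23, 0.003], [0.001, 0.007, -1.0]]
force: [0.8, -0.0, -1.7]
opening: 0.569
grasp_force: 30.0
```

>>> {"name": "drive_tool", "arguments": {
  "steps": [
    [20,-0.15,0.002,0,0,0,0.01],
    [20,-0.4,0.005,0,0,0,0.02],
    [20,-0.67,0.008,0,0,0,0.03],
    [20,-0.934,0.011,0,0,0,0.039],
    [20,-0.934,0.011,0,0,0,0.039]
  ]
}}

```text
time_s: 16.8
position: [0.4096, 0.1733, 0.1783]
tcp_rot: [[-0.168, 0.986, -0.002], [0.986, 0.168, -0.001], [-0.001, -0.002, -1.0]]
force: [0.5, 0.2, -2.0]
opening: 0.574
grasp_force: 30.0
```

>>> {"name": "drive_tool", "arguments": {
  "steps": [
    [20,-0.25,0.017,0,0,0,0.01],
    [20,-0.48,0.033,0,0,0,0.02],
    [20,-0.72,0.05,0,0,0,0.03],
    [20,-0.931,0.065,0,0,0,0.039],
    [20,-0.931,0.065,0,0,0,0.039]
  ]
}}

```text
time_s: 17.3
position: [0.4372, 0.0657, 0.1787]
tcp_rot: [[-0.112, 0.994, 0.0], [0.994, 0.112, -0.0], [-0.0, 0.0, -1.0]]
force: [0.5, -0.1, -1.6]
opening: 0.574
grasp_force: 30.0
```

>>> {"name": "drive_tool", "arguments": {
  "steps": [
    [20,-0.25,0.03,0,0,0,0.01],
    [20,-0.48,0.06,0,0,0,0.02],
    [20,-0.72,0.09,0,0,0,0.03],
    [20,-0.926,0.119,0,0,0,0.038],
    [20,-0.926,0.119,0,0,0,0.038]
  ]
}}

```text
time_s: 17.8
position: [0.4646, -0.0428, 0.179]
tcp_rot: [[-0.056, 0.998, 0.001], [0.998, 0.056, -0.001], [-0.001, 0.001, -1.0]]
force: [-0.5, 0.7, -0.7]
opening: 0.571
grasp_force: 30.0
```

>>> {"name": "drive_tool", "arguments": {
  "steps": [
    [20,-0.25,0.045,0,0,0,0.01],
    [20,-0.48,0.09,0,0,0,0.02],
    [20,-0.72,0.13,0,0,0,0.03],
    [20,-0.918,0.172,0,0,0,0.039],
    [20,-0.918,0.172,0,0,0,0.039]
  ]
}}

```text
time_s: 18.3
position: [0.4915, -0.1512, 0.179]
tcp_rot: [[0.002, 1.0, 0.001], [1.0, -0.002, -0.001], [-0.001, 0.001, -1.0]]
force: [-0.1, 0.2, -1.1]
opening: 0.572
grasp_force: 30.0
```

>>> {"name": "drive_tool", "arguments": {
  "steps": [
    [20,-0.25,-0.04,0,0,0,0],
    [20,-0.5,-0.075,0,0,0,0],
    [20,-0.75,-0.11,0,0,0,0],
    [20,-0.996,-0.15,0,0,0,0],
    [20,-0.996,-0.15,0,0,0,0]
  ]
}}

```text
time_s: 18.8
position: [0.4723, -0.2709, 0.179]
tcp_rot: [[0.002, 1.0, 0.0], [1.0, -0.002, -0.001], [-0.001, 0.0, -1.0]]
force: [-0.1, 0.2, -0.6]
opening: 0.572
grasp_force: 30.0
```

>>> {"name": "drive_tool", "arguments": {
  "steps": [
    [20,-0.25,-0.04,0,0,0,0],
    [20,-0.5,-0.075,0,0,0,0],
    [20,-0.75,-0.11,0,0,0,0],
    [20,-0.996,-0.149,0,0,0,0],
    [20,-0.996,-0.149,0,0,0,0],
    [20,-0.996,-0.149,0,0,0,0]
  ]
}}

```text
time_s: 19.4
position: [0.4542, -0.3867, 0.1787]
tcp_rot: [[0.0, 1.0, -0.001], [1.0, -0.0, 0.003], [0.003, -0.001, -1.0]]
force: [-0.2, 1.3, -1.0]
opening: 0.571
grasp_force: 30.0
```

>>> {"name": "drive_tool", "arguments": {
  "steps": [
    [20,0,0,0.2,0,0,0],
    [20,0,0,0.4,0,0,0],
    [20,0,0,0.6,0,0,0],
    [20,0,0,0.8,0,0,0],
    [20,0,0,1.0,0,0,0],
    [20,0,0,1.0,0,0,0]
  ]
}}

```text
time_s: 20.0
position: [0.4527, -0.384, 0.0564]
tcp_rot: [[-0.001, 1.0, -0.006], [1.0, 0.002, 0.008], [0.008, -0.006, -1.0]]
force: [-0.4, 1.1, -1.0]
opening: 0.566
grasp_force: 30.0
```

>>> {"name": "drive_tool", "arguments": {
  "steps": [
    [20,0,0,0.08,0,0,0],
    [20,0,0,0.16,0,0,0],
    [20,0,0,0.24,0,0,0],
    [20,0,0,0.31,0,0,0],
    [20,0,0,0.35,0,0,0],
    [20,0,0,0.38,0,0,0],
    [20,0,0,0.396,0,0,0],
    [20,0,0,0.396,0,0,0]
  ]
}}

```text
time_s: 20.8
position: [0.4541, -0.3892, 0.0119]
tcp_rot: [[0.001, 1.0, -0.0], [1.0, -0.001, 0.0], [0.0, -0.0, -1.0]]
force: [0.4, 0.2, -1.5]
opening: 0.571
grasp_force: 30.0
```

```bash
python3 -c "
from h import *
cap('top','top1')"
```

```text
(no output)
```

View pics/top1.png

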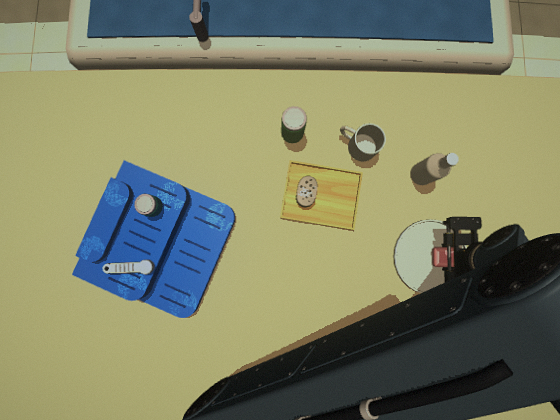

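>>> {"name": "drive_tool", "arguments": {
  "steps": [
    [20,0,0,0.01,0,0,0],
    [70,0,0,0.01,0,0,0],
    [70,0,0,0.01,0,0,0],
    [70,0,0,0.01,0,0,0],
    [70,0,0,0.01,0,0,0],
    [70,0,0,0,0,0,0]
  ]
}}

```text
time_s: 21.45
position: [0.4542, -0.3891, 0.0121]
tcp_rot: [[0.0, 1.0, -0.0], [1.0, -0.0, 0.0], [0.0, -0.0, -1.0]]
force: [-0.0, 0.0, -0.1]
opening: 0.8
grasp_force: 0.0
```

```bash
python3 -c "
from plan import plan
plan([(454,-389,180,0,70,40),(490,-150,200,0,45,40),(428,388,200,0.8,45,40),(428,388,78,.8,45,20),(428,388,200,.8,5,25),(603,-114,180,-99.1,5,35),(603,-114,60,-99.1,5,25),(603,-114,9.5,-99.1,5,10)])"
```

```text
jaw 70 n=3 full [-0.0, -0.0, -0.698] az -0.0 | frac [0.33, 0.67, 1.0]
jaw 70 n=3 full [-0.0, -0.0, -0.698] az -0.0 | frac [0.33, 0.67, 1.0]
   -> [ 4.5400e+02 -3.8900e+02  1.8004e+02 -2.0000e-02]
jaw 45 n=4 full [0.996, 0.15, -0.083] az -0.0 | frac [0.25, 0.5, 0.75, 1.0]
jaw 45 n=4 full [0.996, 0.149, -0.083] az -0.0 | frac [0.25, 0.5, 0.75, 1.0]
   -> [ 4.8999e+02 -1.4997e+02  1.9996e+02 -2.0000e-02]
jaw 45 n=3 full [0.897, -0.104, -0.0] az -0.002 | frac [0.33, 0.67, 1.0]
jaw 45 n=3 full [0.897, -0.101, -0.0] az -0.002 | frac [0.33, 0.67, 1.0]
jaw 45 n=3 full [0.897, -0.098, -0.0] az -0.002 | frac [0.33, 0.67, 1.0]
jaw 45 n=3 full [0.897, -0.096, -0.0] az -0.002 | frac [0.33, 0.67, 1.0]
jaw 45 n=3 full [0.898, -0.093, -0.0] az -0.002 | frac [0.33, 0.67, 1.0]
   -> [427.95 388.01 199.96   0.83]
jaw 45 n=4 full [-0.0, 0.0, 0.508] az 0.0 | frac [0.25, 0.5, 0.75, 1.0]
jaw 45 n=4 full [-0.0, 0.0, 0.508] az 0.0 | frac [0.25, 0.5, 0.75, 1.0]
   -> [427.95 388.01  78.04   0.83]
jaw 5 n=3 full [-0.0, 0.0, -0.508] az 0.0 | frac [0.33, 0.67, 1.0]
jaw 5 n=3 full [-0.0, 0.0, -0.508] az 0.0 | frac [0.33, 0.67, 1.0]
   -> [427.95 388.01 199.96   0.83]
jaw 5 n=4 full [-0.841, 0.28, 0.033] az 0.233 | frac [0.25, 0.5, 0.75, 1.0]
jaw 5 n=5 full [-0.926, 0.734, 0.044] az 0.31 | frac [0.2, 0.4, 0.6, 0.8, 1.0]
jaw 5 n=3 full [-0.332, 0.714, 0.03] az 0.207 | frac [0.33, 0.67, 1.0]
jaw 5 n=3 full [-0.098, 0.781, 0.03] az 0.206 | frac [0.33, 0.67, 1.0]
jaw 5 n=3 full [0.144, 0.775, 0.029] az 0.207 | frac [0.33, 0.67, 1.0]
   -> [ 603.01 -114.04  180.04  -99.12]
jaw 5 n=3 full [-0.0, -0.0, 0.5] az -0.0 | frac [0.33, 0.67, 1.0]
jaw 5 n=3 full [-0.0, -0.0, 0.5] az -0.0 | frac [0.33, 0.67, 1.0]
   -> [ 603.01 -114.04   60.04  -99.12]
jaw 5 n=6 full [-0.0, -0.0, 0.421] az -0.0 | frac [0.17, 0.33, 0.5, 0.67, 0.83, 1.0]
   -> [ 603.01 -114.04    9.52  -99.12]
```

>>> {"name": "drive_tool", "arguments": {
  "steps": [
    [70,0,0,-0.2,0,0,0],
    [70,0,0,-0.45,0,0,0],
    [70,0,0,-0.698,0,0,0],
    [70,0,0,-0.698,0,0,0]
  ]
}}

```text
time_s: 21.85
position: [0.4563, -0.3915, 0.1]
tcp_rot: [[0.0, 1.0, 0.006], [1.0, -0.0, -0.007], [-0.007, 0.006, -1.0]]
force: [1.1, 0.2, 0.2]
opening: 0.807
grasp_force: 0.0
```

>>> {"name": "drive_tool", "arguments": {
  "steps": [
    [70,0,0,-0.35,0,0,0],
    [70,0,0,-0.698,0,0,0],
    [70,0,0,-0.698,0,0,0]
  ]
}}

```text
time_s: 22.15
position: [0.4567, -0.3921, 0.1848]
tcp_rot: [[0.0, 1.0, 0.007], [1.0, -0.0, -0.009], [-0.009, 0.007, -1.0]]
force: [0.8, -1.2, -0.3]
opening: 0.806
grasp_force: 0.0
```

>>> {"name": "drive_tool", "arguments": {
  "steps": [
    [45,0.3,0.05,-0.03,0,0,0],
    [45,0.65,0.1,-0.06,0,0,0],
    [45,0.996,0.15,-0.083,0,0,0],
    [45,0.996,0.15,-0.083,0,0,0]
  ]
}}

```text
time_s: 22.55
position: [0.4709, -0.2636, 0.1883]
tcp_rot: [[-0.004, 1.0, -0.004], [1.0, 0.004, 0.005], [0.005, -0.004, -1.0]]
force: [0.0, -0.5, -0.7]
opening: 0.549
grasp_force: 0.0
```

>>> {"name": "drive_tool", "arguments": {
  "steps": [
    [45,0.35,0.05,-0.03,0,0,0],
    [45,0.7,0.1,-0.06,0,0,0],
    [45,0.996,0.149,-0.083,0,0,0],
    [45,0.996,0.149,-0.083,0,0,0]
  ]
}}

```text
time_s: 22.95
position: [0.4894, -0.1463, 0.1987]
tcp_rot: [[-0.004, 1.0, -0.002], [1.0, 0.004, 0.002], [0.002, -0.002, -1.0]]
force: [-0.6, -0.7, -0.3]
opening: 0.517
grasp_force: 0.0
```

>>> {"name": "drive_tool", "arguments": {
  "steps": [
    [45,0.3,-0.035,0,0,0,-0.001],
    [45,0.6,-0.07,0,0,0,-0.001],
    [45,0.897,-0.104,0,0,0,-0.002],
    [45,0.897,-0.104,0,0,0,-0.002]
  ]
}}

```text
time_s: 23.35
position: [0.4758, -0.0398, 0.1985]
tcp_rot: [[-0.006, 1.0, -0.004], [1.0, 0.006, 0.002], [0.002, -0.004, -1.0]]
force: [-0.3, -0.6, 0.0]
opening: 0.52
grasp_force: 0.0
```

>>> {"name": "drive_tool", "arguments": {
  "steps": [
    [45,0.3,-0.034,0,0,0,-0.001],
    [45,0.6,-0.067,0,0,0,-0.001],
    [45,0.897,-0.101,0,0,0,-0.002],
    [45,0.897,-0.101,0,0,0,-0.002]
  ]
}}

```text
time_s: 23.75
position: [0.4646, 0.0668, 0.1988]
tcp_rot: [[-0.009, 1.0, -0.002], [1.0, 0.009, 0.001], [0.001, -0.002, -1.0]]
force: [-0.7, -1.3, -0.4]
opening: 0.515
grasp_force: 0.0
```

>>> {"name": "drive_tool", "arguments": {
  "steps": [
    [45,0.3,-0.033,0,0,0,-0.001],
    [45,0.6,-0.066,0,0,0,-0.001],
    [45,0.897,-0.098,0,0,0,-0.002],
    [45,0.897,-0.098,0,0,0,-0.002]
  ]
}}

```text
time_s: 24.15
position: [0.4536, 0.1741, 0.1991]
tcp_rot: [[-0.012, 1.0, 0.0], [1.0, 0.012, 0.0], [0.0, 0.0, -1.0]]
force: [0.4, 0.1, 0.9]
opening: 0.517
grasp_force: 0.0
```

>>> {"name": "drive_tool", "arguments": {
  "steps": [
    [45,0.3,-0.032,0,0,0,-0.001],
    [45,0.6,-0.064,0,0,0,-0.001],
    [45,0.897,-0.096,0,0,0,-0.002],
    [45,0.897,-0.096,0,0,0,-0.002]
  ]
}}

```text
time_s: 24.55
position: [0.442, 0.2816, 0.1992]
tcp_rot: [[-0.014, 1.0, 0.002], [1.0, 0.014, 0.001], [0.001, 0.002, -1.0]]
force: [-0.5, -0.8, -0.5]
opening: 0.515
grasp_force: 0.0
```

>>> {"name": "drive_tool", "arguments": {
  "steps": [
    [45,0.3,-0.031,0,0,0,-0.001],
    [45,0.6,-0.062,0,0,0,-0.001],
    [45,0.898,-0.093,0,0,0,-0.002],
    [45,0.898,-0.093,0,0,0,-0.002],
    [45,0.898,-0.093,0,0,0,-0.002],
    [45,0.898,-0.093,0,0,0,-0.002]
  ]
}}

```text
time_s: 25.15
position: [0.429, 0.3856, 0.199]
tcp_rot: [[-0.013, 1.0, -0.001], [1.0, 0.013, -0.002], [-0.002, -0.001, -1.0]]
force: [-0.3, -0.5, -1.0]
opening: 0.52
grasp_force: 0.0
```

>>> {"name": "drive_tool", "arguments": {
  "steps": [
    [45,0,0,0.2,0,0,0],
    [45,0,0,0.4,0,0,0],
    [45,0,0,0.6,0,0,0],
    [45,0,0,0.8,0,0,0],
    [45,0,0,0.92,0,0,0],
    [45,0,0,1.0,0,0,0],
    [45,0,0,1.0,0,0,0],
    [45,0,0,1.0,0,0,0]
  ]
}}

```text
time_s: 25.95
position: [0.4289, 0.3874, 0.08]
tcp_rot: [[-0.014, 1.0, 0.001], [1.0, 0.014, 0.0], [0.0, 0.001, -1.0]]
force: [-0.1, 0.1, -0.5]
opening: 0.519
grasp_force: 0.0
```

>>> {"name": "drive_tool", "arguments": {
  "steps": [
    [45,0,0,0.016,0,0,0],
    [5,0,0,0.016,0,0,0],
    [5,0,0,0.016,0,0,0],
    [5,0,0,0.016,0,0,0],
    [5,0,0,0.016,0,0,0],
    [5,0,0,0.016,0,0,0],
    [5,0,0,0.016,0,0,0],
    [5,0,0,0.016,0,0,0]
  ]
}}

```text
time_s: 26.75
position: [0.428, 0.388, 0.0779]
tcp_rot: [[-0.014, 1.0, -0.0], [1.0, 0.014, 0.0], [0.0, -0.0, -1.0]]
force: [-1.0, -0.2, 3.9]
opening: 0.279
grasp_force: 29.8
```

>>> {"name": "drive_tool", "arguments": {
  "steps": [
    [5,0,0,-0.1,0,0,0],
    [5,0,0,-0.3,0,0,0],
    [5,0,0,-0.508,0,0,0]
  ]
}}

```text
time_s: 27.05
position: [0.4281, 0.3875, 0.139]
tcp_rot: [[-0.015, 1.0, -0.001], [1.0, 0.015, -0.001], [-0.001, -0.001, -1.0]]
force: [-0.2, 0.3, -1.6]
opening: 0.274
grasp_force: 29.8
```

>>> {"name": "drive_tool", "arguments": {
  "steps": [
    [5,0,0,-0.2,0,0,0],
    [5,0,0,-0.4,0,0,0],
    [5,0,0,-0.508,0,0,0],
    [5,0,0,-0.508,0,0,0]
  ]
}}

```text
time_s: 27.45
position: [0.4295, 0.3885, 0.2017]
tcp_rot: [[-0.015, 1.0, 0.004], [1.0, 0.015, 0.002], [0.002, 0.004, -1.0]]
force: [0.2, 0.8, -1.6]
opening: 0.275
grasp_force: 29.8
```

>>> {"name": "drive_tool", "arguments": {
  "steps": [
    [5,-0.15,0.05,0.006,0,0,0.04],
    [5,-0.38,0.13,0.015,0,0,0.1],
    [5,-0.6,0.2,0.024,0,0,0.17],
    [5,-0.841,0.28,0.033,0,0,0.233],
    [5,-0.841,0.28,0.033,0,0,0.233]
  ]
}}

```text
time_s: 27.95
position: [0.4635, 0.2842, 0.194]
tcp_rot: [[0.333, 0.943, -0.003], [0.943, -0.333, -0.002], [-0.003, -0.002, -1.0]]
force: [-0.0, -0.6, 0.0]
opening: 0.275
grasp_force: 29.8
```

>>> {"name": "drive_tool", "arguments": {
  "steps": [
    [5,-0.18,0.15,0.009,0,0,0.06],
    [5,-0.37,0.29,0.018,0,0,0.12],
    [5,-0.55,0.44,0.026,0,0,0.185],
    [5,-0.74,0.59,0.035,0,0,0.25],
    [5,-0.926,0.734,0.044,0,0,0.31],
    [5,-0.926,0.734,0.044,0,0,0.31],
    [5,-0.926,0.734,0.044,0,0,0.31]
  ]
}}

```text
time_s: 28.65
position: [0.5094, 0.1536, 0.1894]
tcp_rot: [[0.717, 0.697, -0.002], [0.697, -0.717, 0.0], [-0.001, -0.002, -1.0]]
force: [-0.1, 0.4, -0.8]
opening: 0.271
grasp_force: 29.8
```

>>> {"name": "drive_tool", "arguments": {
  "steps": [
    [5,-0.11,0.24,0.01,0,0,0.07],
    [5,-0.22,0.48,0.02,0,0,0.14],
    [5,-0.332,0.714,0.03,0,0,0.207],
    [5,-0.332,0.714,0.03,0,0,0.207],
    [5,-0.332,0.714,0.03,0,0,0.207]
  ]
}}

```text
time_s: 29.15
position: [0.5404, 0.0652, 0.1862]
tcp_rot: [[0.895, 0.445, -0.002], [0.445, -0.895, 0.001], [-0.001, -0.002, -1.0]]
force: [-0.7, 1.1, -0.9]
opening: 0.277
grasp_force: 29.8
```

>>> {"name": "drive_tool", "arguments": {
  "steps": [
    [5,-0.03,0.26,0.01,0,0,0.07],
    [5,-0.065,0.52,0.02,0,0,0.14],
    [5,-0.098,0.781,0.03,0,0,0.206],
    [5,-0.098,0.781,0.03,0,0,0.206],
    [5,-0.098,0.781,0.03,0,0,0.206]
  ]
}}

```text
time_s: 29.65
position: [0.5714, -0.0234, 0.1827]
tcp_rot: [[0.988, 0.153, -0.002], [0.153, -0.988, 0.001], [-0.001, -0.001, -1.0]]
force: [-1.1, 0.3, -0.9]
opening: 0.276
grasp_force: 29.8
```

>>> {"name": "drive_tool", "arguments": {
  "steps": [
    [5,0.05,0.26,0.01,0,0,0.07],
    [5,0.1,0.52,0.02,0,0,0.14],
    [5,0.144,0.775,0.029,0,0,0.207],
    [5,0.144,0.775,0.029,0,0,0.207],
    [5,0.144,0.775,0.029,0,0,0.207],
    [5,0.144,0.775,0.029,0,0,0.207]
  ]
}}

```text
time_s: 30.25
position: [0.6022, -0.1118, 0.1793]
tcp_rot: [[0.988, -0.155, -0.002], [-0.155, -0.988, 0.001], [-0.002, -0.001, -1.0]]
force: [-0.2, 0.4, -1.0]
opening: 0.269
grasp_force: 29.8
```

>>> {"name": "drive_tool", "arguments": {
  "steps": [
    [5,0,0,0.2,0,0,0],
    [5,0,0,0.4,0,0,0],
    [5,0,0,0.6,0,0,0],
    [5,0,0,0.8,0,0,0],
    [5,0,0,1.0,0,0,0],
    [5,0,0,1.0,0,0,0]
  ]
}}

```text
time_s: 30.85
position: [0.6, -0.1113, 0.0566]
tcp_rot: [[0.988, -0.156, -0.008], [-0.156, -0.988, 0.003], [-0.008, -0.002, -1.0]]
force: [-1.7, 1.0, -0.1]
opening: 0.271
grasp_force: 29.8
```

>>> {"name": "drive_tool", "arguments": {
  "steps": [
    [5,0,0,0.08,0,0,0],
    [5,0,0,0.16,0,0,0],
    [5,0,0,0.24,0,0,0],
    [5,0,0,0.31,0,0,0],
    [5,0,0,0.37,0,0,0],
    [5,0,0,0.4,0,0,0],
    [5,0,0,0.421,0,0,0],
    [5,0,0,0.421,0,0,0]
  ]
}}

```text
time_s: 31.65
position: [0.6031, -0.1143, 0.0088]
tcp_rot: [[0.987, -0.159, -0.0], [-0.159, -0.987, 0.0], [-0.0, -0.0, -1.0]]
force: [-0.4, -0.9, -1.1]
opening: 0.274
grasp_force: 29.8
```

```bash
python3 -c "
from h import *
c=cap('scene'); cv2.imwrite('pics/s2.png',cv2.resize(c['color'][200:330,80:360],None,fx=2.5,fy=2.5))"
```

```text
(no output)
```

View pics/s2.png

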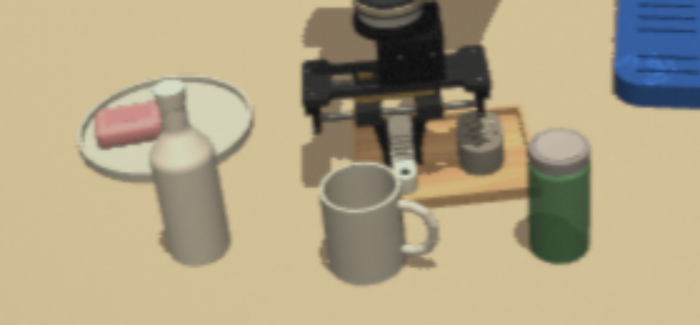

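>>> {"name": "drive_tool", "arguments": {
  "steps": [
    [5,0,0,0.01,0,0,0],
    [45,0,0,0.01,0,0,0],
    [45,0,0,0.01,0,0,0],
    [45,0,0,0.01,0,0,0],
    [45,0,0,0.01,0,0,0],
    [45,0,0,0,0,0,0]
  ]
}}

```text
time_s: 32.3
position: [0.6031, -0.1142, 0.0091]
tcp_rot: [[0.987, -0.158, -0.0], [-0.158, -0.987, 0.0], [-0.0, -0.0, -1.0]]
force: [-0.3, 0.2, 0.2]
opening: 0.511
grasp_force: 0.0
```

```bash
python3 -c "
from plan import plan
plan([(603,-114,200,-99.1,45,40),(570,339,205,-22,82,40),(570,339,85,-22,82,20)])
print()
plan([(570,339,205,-22,25,20),(490,-150,200,0,25,25),(454,-301,195,0,25,25),(454,-301,75,0,25,20),(454,-301,16,0,25,8)])"
```

```text
jaw 45 n=3 full [-0.0, -0.0, -0.794] az -0.0 | frac [0.33, 0.67, 1.0]
jaw 45 n=3 full [-0.0, -0.0, -0.793] az -0.0 | frac [0.33, 0.67, 1.0]
   -> [ 603.01 -114.04  199.96  -99.12]
jaw 82 n=3 full [-0.217, -0.921, -0.01] az -0.224 | frac [0.33, 0.67, 1.0]
jaw 82 n=3 full [0.098, -0.941, -0.011] az -0.224 | frac [0.33, 0.67, 1.0]
jaw 82 n=3 full [0.403, -0.856, -0.011] az -0.225 | frac [0.33, 0.67, 1.0]
jaw 82 n=3 full [0.664, -0.675, -0.01] az -0.224 | frac [0.33, 0.67, 1.0]
   -> [569.95 338.99 205.   -22.03]
jaw 82 n=6 full [0.0, 0.0, 1.0] az -0.0 | frac [0.17, 0.33, 0.5, 0.67, 0.83, 1.0]
   -> [569.95 338.99  85.   -22.03]

jaw 25 n=3 full [0.0, 0.0, -0.5] az -0.0 | frac [0.33, 0.67, 1.0]
jaw 25 n=3 full [0.0, 0.0, -0.5] az -0.0 | frac [0.33, 0.67, 1.0]
   -> [569.95 338.99 205.   -22.03]
jaw 25 n=4 full [-0.805, 0.182, 0.008] az -0.051 | frac [0.25, 0.5, 0.75, 1.0]
jaw 25 n=4 full [-0.817, 0.12, 0.008] az -0.051 | frac [0.25, 0.5, 0.75, 1.0]
jaw 25 n=4 full [-0.824, 0.057, 0.009] az -0.051 | frac [0.25, 0.5, 0.75, 1.0]
jaw 25 n=4 full [-0.826, -0.006, 0.008] az -0.052 | frac [0.25, 0.5, 0.75, 1.0]
jaw 25 n=4 full [-0.823, -0.07, 0.009] az -0.051 | frac [0.25, 0.5, 0.75, 1.0]
   -> [ 4.8998e+02 -1.5000e+02  1.9996e+02 -2.0000e-02]
jaw 25 n=4 full [-0.629, -0.15, 0.021] az -0.0 | frac [0.25, 0.5, 0.75, 1.0]
jaw 25 n=4 full [-0.629, -0.149, 0.02] az -0.0 | frac [0.25, 0.5, 0.75, 1.0]
   -> [ 4.5403e+02 -3.0094e+02  1.9504e+02 -2.0000e-02]
jaw 25 n=3 full [-0.0, -0.0, 0.5] az -0.0 | frac [0.33, 0.67, 1.0]
jaw 25 n=3 full [-0.0, -0.0, 0.5] az -0.0 | frac [0.33, 0.67, 1.0]
   -> [ 4.5403e+02 -3.0094e+02  7.5040e+01 -2.0000e-02]
jaw 25 n=8 full [-0.0, -0.0, 0.492] az -0.0 | frac [0.12, 0.25, 0.38, 0.5, 0.62, 0.75, 0.88, 1.0]
   -> [ 4.5403e+02 -3.0094e+02  1.6000e+01 -2.0000e-02]
```

>>> {"name": "drive_tool", "arguments": {
  "steps": [
    [45,0,0,-0.2,0,0,0],
    [45,0,0,-0.5,0,0,0],
    [45,0,0,-0.794,0,0,0],
    [45,0,0,-0.794,0,0,0]
  ]
}}

```text
time_s: 32.7
position: [0.6069, -0.1155, 0.1095]
tcp_rot: [[0.987, -0.158, 0.01], [-0.158, -0.987, -0.004], [0.011, 0.002, -1.0]]
force: [1.2, -0.5, -0.1]
opening: 0.515
grasp_force: 0.0
```

>>> {"name": "drive_tool", "arguments": {
  "steps": [
    [45,0,0,-0.4,0,0,0],
    [45,0,0,-0.793,0,0,0],
    [45,0,0,-0.793,0,0,0],
    [45,0,0,-0.793,0,0,0]
  ]
}}

```text
time_s: 33.1
position: [0.6035, -0.1143, 0.2003]
tcp_rot: [[0.987, -0.158, 0.002], [-0.158, -0.987, -0.001], [0.002, 0.0, -1.0]]
force: [-0.7, 0.1, -1.3]
opening: 0.517
grasp_force: 0.0
```

>>> {"name": "drive_tool", "arguments": {
  "steps": [
    [82,-0.07,-0.3,-0.003,0,0,-0.075],
    [82,-0.145,-0.61,-0.006,0,0,-0.15],
    [82,-0.217,-0.921,-0.01,0,0,-0.224],
    [82,-0.217,-0.921,-0.01,0,0,-0.224],
    [82,-0.217,-0.921,-0.01,0,0,-0.224]
  ]
}}

```text
time_s: 33.6
position: [0.5936, -0.0001, 0.1987]
tcp_rot: [[0.984, 0.177, -0.004], [0.177, -0.984, 0.0], [-0.004, -0.001, -1.0]]
force: [-0.2, -2.0, -0.6]
opening: 0.88
grasp_force: 0.0
```

>>> {"name": "drive_tool", "arguments": {
  "steps": [
    [82,0.03,-0.31,-0.004,0,0,-0.075],
    [82,0.065,-0.63,-0.008,0,0,-0.15],
    [82,0.098,-0.941,-0.011,0,0,-0.224],
    [82,0.098,-0.941,-0.011,0,0,-0.224],
    [82,0.098,-0.941,-0.011,0,0,-0.224]
  ]
}}

```text
time_s: 34.1
position: [0.5866, 0.1115, 0.201]
tcp_rot: [[0.872, 0.49, -0.001], [0.49, -0.872, -0.001], [-0.002, 0.0, -1.0]]
force: [0.9, -0.3, 0.2]
opening: 0.944
grasp_force: 0.0
```

>>> {"name": "drive_tool", "arguments": {
  "steps": [
    [82,0.13,-0.29,-0.004,0,0,-0.075],
    [82,0.27,-0.57,-0.008,0,0,-0.15],
    [82,0.403,-0.856,-0.011,0,0,-0.225],
    [82,0.403,-0.856,-0.011,0,0,-0.225],
    [82,0.403,-0.856,-0.011,0,0,-0.225]
  ]
}}

```text
time_s: 34.6
position: [0.5789, 0.2241, 0.2028]
tcp_rot: [[0.661, 0.75, -0.001], [0.75, -0.661, -0.001], [-0.001, 0.0, -1.0]]
force: [-0.7, -1.1, 0.7]
opening: 0.937
grasp_force: 0.0
```

>>> {"name": "drive_tool", "arguments": {
  "steps": [
    [82,0.22,-0.23,-0.003,0,0,-0.075],
    [82,0.44,-0.45,-0.007,0,0,-0.15],
    [82,0.664,-0.675,-0.01,0,0,-0.224],
    [82,0.664,-0.675,-0.01,0,0,-0.224],
    [82,0.664,-0.675,-0.01,0,0,-0.224],
    [82,0.664,-0.675,-0.01,0,0,-0.224]
  ]
}}

```text
time_s: 35.2
position: [0.5708, 0.3363, 0.2042]
tcp_rot: [[0.378, 0.926, -0.001], [0.926, -0.378, -0.001], [-0.002, -0.0, -1.0]]
force: [0.1, 0.4, 0.1]
opening: 0.946
grasp_force: 0.0
```

>>> {"name": "drive_tool", "arguments": {
  "steps": [
    [82,0,0,0.15,0,0,0],
    [82,0,0,0.35,0,0,0],
    [82,0,0,0.55,0,0,0],
    [82,0,0,0.72,0,0,0],
    [82,0,0,0.88,0,0,0],
    [82,0,0,1.0,0,0,0],
    [82,0,0,1.0,0,0,0],
    [82,0,0,1.0,0,0,0]
  ]
}}

```text
time_s: 36.0
position: [0.5707, 0.338, 0.0848]
tcp_rot: [[0.376, 0.926, 0.0], [0.926, -0.376, -0.0], [0.0, 0.0, -1.0]]
force: [0.3, 0.4, -0.1]
opening: 0.942
grasp_force: 0.0
```

>>> {"name": "drive_tool", "arguments": {
  "steps": [
    [25,0,0,0,0,0,0],
    [25,0,0,0,0,0,0],
    [25,0,0,0,0,0,0],
    [25,0,0,0,0,0,0],
    [25,0,0,0,0,0,0],
    [25,0,0,0,0,0,0],
    [25,0,0,0,0,0,0],
    [25,0,0,0,0,0,0]
  ]
}}

```text
time_s: 36.8
position: [0.5703, 0.339, 0.0848]
tcp_rot: [[0.375, 0.927, 0.0], [0.927, -0.375, 0.0], [0.0, 0.0, -1.0]]
force: [-0.3, 0.3, 1.7]
opening: 0.562
grasp_force: 30.0
```

>>> {"name": "drive_tool", "arguments": {
  "steps": [
    [25,0,0,-0.05,0,0,0],
    [25,0,0,-0.15,0,0,0],
    [25,0,0,-0.27,0,0,0],
    [25,0,0,-0.39,0,0,0],
    [25,0,0,-0.5,0,0,0],
    [25,0,0,-0.5,0,0,0]
  ]
}}

```text
time_s: 37.4
position: [0.572, 0.3396, 0.1479]
tcp_rot: [[0.375, 0.927, 0.006], [0.927, -0.375, 0.002], [0.004, 0.004, -1.0]]
force: [-0.2, 0.6, -1.3]
opening: 0.563
grasp_force: 30.0
```

>>> {"name": "drive_tool", "arguments": {
  "steps": [
    [25,0,0,-0.1,0,0,0],
    [25,0,0,-0.25,0,0,0],
    [25,0,0,-0.4,0,0,0],
    [25,0,0,-0.5,0,0,0],
    [25,0,0,-0.5,0,0,0],
    [25,0,0,-0.5,0,0,0]
  ]
}}

```text
time_s: 38.0
position: [0.5698, 0.3387, 0.2043]
tcp_rot: [[0.375, 0.927, -0.001], [0.927, -0.375, -0.0], [-0.0, -0.0, -1.0]]
force: [-0.6, 0.3, -2.1]
opening: 0.567
grasp_force: 30.0
```

```bash
python3 -c "
from h import *
c=cap('scene'); cv2.imwrite('pics/s3.png',cv2.resize(c['color'][110:260,290:450],None,fx=3.5,fy=3.5))"
```

```text
(no output)
```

View pics/s3.png

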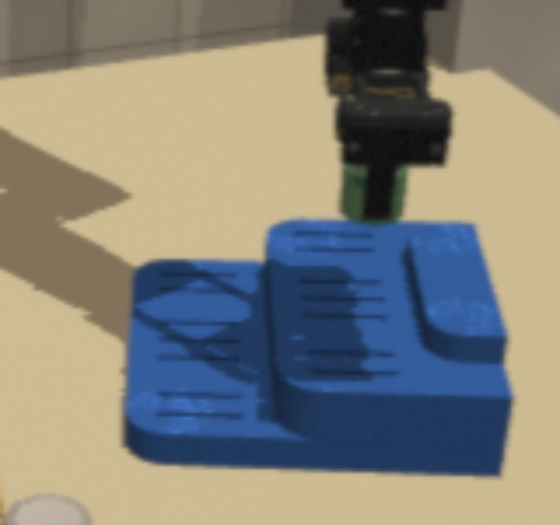

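The jar (375,195 in the crop) is held upright in the fingers, so I'll carry it slowly to the dish.

>>> {"name": "drive_tool", "arguments": {
  "steps": [
    [25,-0.1,0.02,0.001,0,0,-0.006],
    [25,-0.28,0.06,0.003,0,0,-0.018],
    [25,-0.46,0.1,0.005,0,0,-0.03],
    [25,-0.64,0.145,0.006,0,0,-0.04],
    [25,-0.805,0.182,0.008,0,0,-0.051]
  ]
}}

```text
time_s: 38.55
position: [0.5531, 0.2391, 0.2026]
tcp_rot: [[0.302, 0.953, -0.002], [0.953, -0.302, -0.001], [-0.002, -0.002, -1.0]]
force: [0.0, -0.4, -1.3]
opening: 0.566
grasp_force: 30.0
```

>>> {"name": "drive_tool", "arguments": {
  "steps": [
    [25,-0.2,0.03,0.002,0,0,-0.013],
    [25,-0.4,0.06,0.004,0,0,-0.026],
    [25,-0.61,0.09,0.006,0,0,-0.038],
    [25,-0.817,0.12,0.008,0,0,-0.051]
  ]
}}

```text
time_s: 38.95
position: [0.5369, 0.1415, 0.2018]
tcp_rot: [[0.228, 0.974, -0.002], [0.974, -0.228, -0.001], [-0.001, -0.002, -1.0]]
force: [0.6, -0.9, -0.6]
opening: 0.566
grasp_force: 30.0
```

>>> {"name": "drive_tool", "arguments": {
  "steps": [
    [25,-0.2,0.014,0.002,0,0,-0.013],
    [25,-0.41,0.028,0.004,0,0,-0.026],
    [25,-0.62,0.043,0.007,0,0,-0.038],
    [25,-0.824,0.057,0.009,0,0,-0.051]
  ]
}}

```text
time_s: 39.35
position: [0.5208, 0.0439, 0.2008]
tcp_rot: [[0.154, 0.988, -0.002], [0.988, -0.154, -0.0], [-0.0, -0.002, -1.0]]
force: [-0.6, -0.6, -2.4]
opening: 0.563
grasp_force: 30.0
```

>>> {"name": "drive_tool", "arguments": {
  "steps": [
    [25,-0.2,-0.002,0.002,0,0,-0.013],
    [25,-0.41,-0.003,0.004,0,0,-0.026],
    [25,-0.62,-0.005,0.006,0,0,-0.039],
    [25,-0.826,-0.006,0.008,0,0,-0.052]
  ]
}}

```text
time_s: 39.75
position: [0.5047, -0.0537, 0.1999]
tcp_rot: [[0.076, 0.997, -0.002], [0.997, -0.076, 0.0], [0.0, -0.002, -1.0]]
force: [0.3, -0.4, -1.2]
opening: 0.562
grasp_force: 30.0
```

>>> {"name": "drive_tool", "arguments": {
  "steps": [
    [25,-0.2,-0.017,0.002,0,0,-0.013],
    [25,-0.41,-0.035,0.004,0,0,-0.026],
    [25,-0.62,-0.052,0.007,0,0,-0.038],
    [25,-0.823,-0.07,0.009,0,0,-0.051]
  ]
}}

```text
time_s: 40.15
position: [0.4887, -0.1514, 0.1989]
tcp_rot: [[-0.0, 1.0, -0.002], [1.0, 0.0, 0.001], [0.001, -0.002, -1.0]]
force: [-0.2, 0.1, -1.2]
opening: 0.563
grasp_force: 30.0
```

>>> {"name": "drive_tool", "arguments": {
  "steps": [
    [25,-0.18,-0.04,0.005,0,0,0],
    [25,-0.34,-0.08,0.01,0,0,0],
    [25,-0.49,-0.115,0.016,0,0,0],
    [25,-0.629,-0.15,0.021,0,0,0]
  ]
}}

```text
time_s: 40.55
position: [0.4707, -0.2265, 0.1963]
tcp_rot: [[0.001, 1.0, -0.002], [1.0, -0.001, 0.001], [0.001, -0.002, -1.0]]
force: [0.6, 0.2, -1.7]
opening: 0.562
grasp_force: 30.0
```

>>> {"name": "drive_tool", "arguments": {
  "steps": [
    [25,-0.15,-0.035,0.005,0,0,0],
    [25,-0.3,-0.07,0.01,0,0,0],
    [25,-0.44,-0.105,0.014,0,0,0],
    [25,-0.56,-0.133,0.018,0,0,0],
    [25,-0.629,-0.149,0.02,0,0,0],
    [25,-0.629,-0.149,0.02,0,0,0],
    [25,-0.629,-0.149,0.02,0,0,0]
  ]
}}

```text
time_s: 41.25
position: [0.454, -0.3007, 0.1944]
tcp_rot: [[0.001, 1.0, -0.0], [1.0, -0.001, 0.001], [0.001, -0.0, -1.0]]
force: [0.4, -0.5, -1.7]
opening: 0.564
grasp_force: 30.0
```

>>> {"name": "drive_tool", "arguments": {
  "steps": [
    [25,0,0,0.1,0,0,0],
    [25,0,0,0.26,0,0,0],
    [25,0,0,0.43,0,0,0],
    [25,0,0,0.6,0,0,0],
    [25,0,0,0.77,0,0,0],
    [25,0,0,0.92,0,0,0],
    [25,0,0,1.0,0,0,0],
    [25,0,0,1.0,0,0,0]
  ]
}}

```text
time_s: 42.05
position: [0.4535, -0.2997, 0.073]
tcp_rot: [[-0.0, 1.0, -0.003], [1.0, 0.0, 0.003], [0.003, -0.003, -1.0]]
force: [0.0, -0.5, -1.4]
opening: 0.566
grasp_force: 30.0
```

>>> {"name": "drive_tool", "arguments": {
  "steps": [
    [25,0,0,0.09,0,0,0],
    [25,0,0,0.18,0,0,0],
    [25,0,0,0.27,0,0,0],
    [25,0,0,0.35,0,0,0],
    [25,0,0,0.41,0,0,0],
    [25,0,0,0.45,0,0,0],
    [25,0,0,0.48,0,0,0],
    [25,0,0,0.492,0,0,0]
  ]
}}

```text
time_s: 42.85
position: [0.4542, -0.3011, 0.0152]
tcp_rot: [[0.001, 1.0, -0.0], [1.0, -0.001, 0.0], [0.0, -0.0, -1.0]]
force: [-0.3, -0.4, -0.4]
opening: 0.563
grasp_force: 30.0
```

>>> {"name": "drive_tool", "arguments": {
  "steps": [
    [25,0,0,0,0,0,0],
    [25,0,0,0,0,0,0],
    [25,0,0,0,0,0,0]
  ]
}}

```text
time_s: 43.15
position: [0.4544, -0.3013, 0.0159]
tcp_rot: [[0.0, 1.0, 0.0], [1.0, -0.0, -0.0], [-0.0, 0.0, -1.0]]
force: [-0.6, -0.3, -1.8]
opening: 0.562
grasp_force: 30.0
```

>>> {"name": "drive_tool", "arguments": {
  "steps": [
    [25,0,0,0.005,0,0,0],
    [25,0,0,0.01,0,0,0],
    [25,0,0,0.012,0,0,0],
    [25,0,0,0.012,0,0,0]
  ]
}}

```text
time_s: 43.55
position: [0.4543, -0.3013, 0.0148]
tcp_rot: [[0.0, 1.0, 0.0], [1.0, -0.0, -0.0], [-0.0, 0.0, -1.0]]
force: [-0.6, 1.1, 4.3]
opening: 0.559
grasp_force: 30.0
```

Contact: the jar is on the dish floor. I'll release it and back up clear of everything.

>>> {"name": "drive_tool", "arguments": {
  "steps": [
    [72,0,0,0,0,0,0],
    [72,0,0,0,0,0,0],
    [72,0,0,0,0,0,0],
    [72,0,0,0,0,0,0],
    [72,0,0,0,0,0,0],
    [72,0,0,0,0,0,0]
  ]
}}

```text
time_s: 44.15
position: [0.4542, -0.3011, 0.014]
tcp_rot: [[0.0, 1.0, -0.0], [1.0, -0.0, 0.0], [0.0, -0.0, -1.0]]
force: [-0.6, -0.2, 0.3]
opening: 0.823
grasp_force: 0.0
```

>>> {"name": "drive_tool", "arguments": {
  "steps": [
    [72,0,0,-0.1,0,0,0],
    [72,0,0,-0.3,0,0,0],
    [72,0,0,-0.5,0,0,0],
    [72,0,0,-0.75,0,0,0],
    [72,0,0,-1.0,0,0,0],
    [72,0,0,-1.0,0,0,0]
  ]
}}

```text
time_s: 44.75
position: [0.4564, -0.3032, 0.1389]
tcp_rot: [[0.0, 1.0, 0.007], [1.0, -0.0, -0.007], [-0.007, 0.007, -1.0]]
force: [1.2, -0.9, -0.2]
opening: 0.829
grasp_force: 0.0
```

>>> {"name": "drive_tool", "arguments": {
  "steps": [
    [72,0.2,0,-0.25,0,0,0],
    [72,0.5,0,-0.5,0,0,0],
    [72,1.0,0,-0.5,0,0,0],
    [72,1.0,0,-0.5,0,0,0],
    [72,1.0,0,-0.5,0,0,0]
  ]
}}

```text
time_s: 45.25
position: [0.4535, -0.179, 0.1941]
tcp_rot: [[-0.003, 1.0, -0.001], [1.0, 0.003, 0.001], [0.001, -0.001, -1.0]]
force: [0.4, -0.1, -0.7]
opening: 0.83
grasp_force: 0.0
```

>>> {"name": "drive_tool", "arguments": {
  "steps": [
    [72,0.5,-0.1,0,0,0,0],
    [72,1.0,-0.1,0,0,0,0],
    [72,1.0,-0.1,0,0,0,0],
    [72,1.0,-0.1,0,0,0,0]
  ]
}}

```text
time_s: 45.65
position: [0.4417, -0.0598, 0.1936]
tcp_rot: [[-0.002, 1.0, -0.002], [1.0, 0.002, 0.001], [0.001, -0.002, -1.0]]
force: [-0.4, 0.2, -0.9]
opening: 0.826
grasp_force: 0.0
```

>>> {"name": "drive_tool", "arguments": {
  "steps": [
    [72,0.5,0,0,0,0,0],
    [72,1.0,0,0,0,0,0],
    [72,1.0,0,0,0,0,0],
    [72,1.0,0,0,0,0,0],
    [72,1.0,0,0,0,0,0]
  ]
}}

```text
time_s: 46.15
position: [0.4436, 0.0574, 0.1939]
tcp_rot: [[0.001, 1.0, 0.001], [1.0, -0.001, -0.001], [-0.001, 0.001, -1.0]]
force: [-0.6, -0.3, 1.0]
opening: 0.829
grasp_force: 0.0
```

```bash
python3 - <<'E'
from h import *
cap('scene','s4'); c=cap('top','t4'); W=cloud(c)
def box(n,lo,hi,z0,z1):
    P=W[(W[...,0]>lo[0])&(W[...,0]<hi[0])&(W[...,1]>lo[1])&(W[...,1]<hi[1])&(W[...,2]>z0)&(W[...,2]<z1)]
    if len(P)==0: print(n,'none'); return
    r=cv2.minAreaRect((P[:,:2]*1000).astype(np.float32))
    print(n,len(P),np.round(r[0],1),np.round(r[1],1),round(r[2],1),'z pct',(np.percentile(P[:,2],[10,50,90])*1000).round(1))
box('pumice',(.55,-.09),(.68,.03),.03,.06)
box('loofah',(.53,-.15),(.68,-.08),.018,.04)
box('soap',(.4,-.45),(.51,-.335),.02,.045)
box('jar',(.4,-.34),(.51,-.26),.05,.075)
box('tall',(.72,-.05),(.82,.06),.11,.13)
box('mug',(.68,-.25),(.8,-.1),.08,.1)
box('shampoo',(.6,-.4),(.74,-.25),.15,.2)
E
```

```text
pumice 516 [615.5 -29.4] [47.8 75.7] 80.3 z pct [36.4 38.8 41.2]
loofah 461 [ 609.5 -115.6] [ 33. 133.] 79.0 z pct [23.7 26.4 28.8]
soap 565 [ 454.8 -383.6] [47.6 73.1] 0.0 z pct [26.2 29.8 32.2]
jar 320 [ 454.7 -299.8] [43.1 48.6] 0.1 z pct [59.2 62.7 64.8]
tall 481 [774.3   4.8] [53.6 55.7] 0.1 z pct [117.9 120.4 122.4]
mug 221 [ 736.5 -178.2] [73.  75.9] 12.0 z pct [82.4 88.6 91.1]
shampoo 203 [ 666.9 -330.2] [26.  26.9] 88.6 z pct [159.2 188.1 191. ]
```

View pics/t4.png

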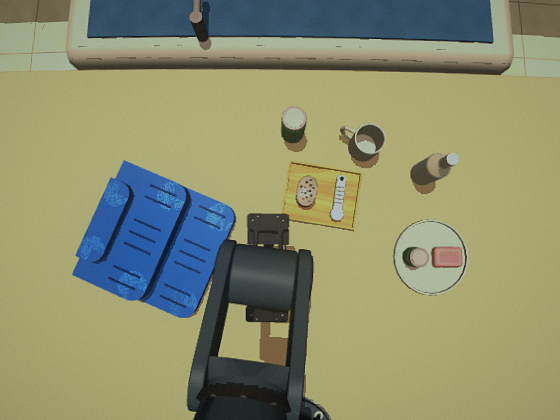

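View pics/s4.png

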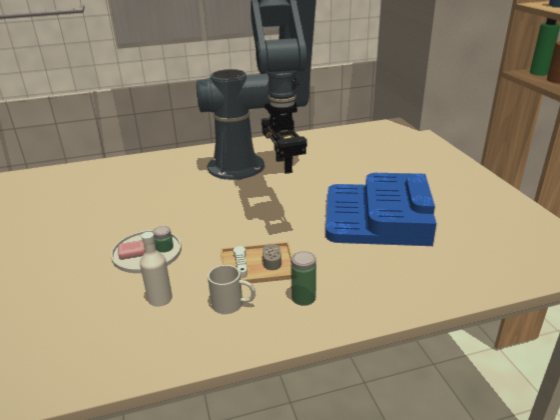

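The top view shows the pumice (307,190) and loofah (338,198) flat in the tray, and the jar (416,257) upright beside the soap (447,257) in the dish. Their top heights are what they should be if each is resting on its floor. The bystanders haven't moved, so I'm handing in.

```bash
python3 -c "
from h import *
print(order.hand_in())"
```

```text
the job is handed in; nothing more can be done
None
```

I packed and handed in both bath kits at about 46 s: pumice and loofah handle flat in the oblong tray, soap flat and jar upright in the round dish, and the tall jar, bottle and mug still in place; no verdict came back.

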